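# Load a work hanger into the bench rail

### The arm

A 6-joint arm with a two-finger parallel gripper is mounted at the origin on the work surface. World frame = base frame: x ahead of the robot, y to its left, z up, the work surface at z = 0. Lengths are in m, angles in rad, forces in N, time in s.
With the tool pointing down it reaches from about 0.3 to 0.775 m from the base axis. Payload 14.6 kg.
Tool frame: the origin (TCP) lies at the very end of the fingers, on their centre line; the grasp point (between the pads) lies 19 mm behind it; z points along the fingers, y is the line along which they close (so a half turn about z gives the same grasp; the last joint's range is limited). The gripper opens to 94 mm and grips with 3 to 60 N. Pads are 16 mm wide; open, the fingers measure 119 mm over their backs; the gripper's body (75 mm by 177 mm) begins 78 mm behind the grasp point.
Start: joints at [-1.291, 0.3, 1.521, -0, 1.321, -0.067], TCP at [0.187, -0.517, 0.205] pointing down, gripper open.
Joint ranges: [-3.03, 3.03], [-0.79, 2.21], [0.23, 2.52], [-1.04, 4.18], [0, 3.07], [-2.55, 2.55]. Speed limits (rad/s): [2.22, 2.22, 2.57, 3.14, 3.14, 3.14].

### API

Orientations are given as [roll, pitch, yaw] about the fixed x, y, z axes, in that order (R = Rz(yaw) Ry(pitch) Rx(roll)).
In Python, from station import * gives the robot as it stands.
- The arm moves only by the tool jog_arm, never from a script. Its argument "rows" is a list of rows, each a list of 3 entries, a list of its own where there are three numbers: the shift along the tool's x, y, z in m, then the turn about the tool's z in degrees, then the finger opening in m, from 0 to 0.094. A call has 1 to 12 rows; each row shifts and turns the commanded pose from where the row before left it, along the tool's axes as they then stand; what a row does not reach is not made up. A row lasts 1/12 s, in which the tool goes at most 41.7 mm and 7.16 degrees, less where a joint would pass 70% of its speed; a pose out of reach is approached as far as the arm can. A call is refused whole if a number of a shift passes 0.0417 or a number of a turn 7.16, either way. A call with a gripper value outside its range is refused whole. The fingers move at their own pace and stop on an object; "squeeze" is the grip in N (left out, the last holds). Time passes only in rows, so rows that do not move let the fingers close. It gives the time, the measured TCP pose, the force, the opening and the grip force at its end, in the units of the state.
- get_obs(): the state, without advancing time (a new reading comes with each control period).
- camera(name): name is "side" or "top" or "wrist"; returns a dict with "image" (480x640x3 uint8, red, green, blue), "range_z" (480x640 float32, m along the optical axis (not along the pixel's ray), 0 where there is no reading), "K" (3x3 intrinsics, pixels), "world_from_camera" (4x4, takes a point from camera to world coordinates); the wrist camera has in their place "T_tool_cam" (4x4, takes a point from camera to tool coordinates, whose origin is the TCP and whose axes are the flange's). Camera axes: x right, y up, looking along -z (the intrinsics and any distortion apply to the point x, -y, -z); pixel columns grow to the right and rows downward; lengths in m; the calibration is good to about 2 mm. A picture is of the moment at which its call begins: read the wrist's pose just before it.
- hand_in(): hands the job in; it is judged then, once.
Trained networks look in a picture, given as the dict that the camera call returned (one of the last four; its "shot" number tells which), for a name from the list of things; names that differ only in an ending like _2 or _b are one class to them, and where a whole thing is asked for, a point or a joint stands for the part that bears it (a point fixed in the world has none). Each returns a list of dicts, best first, with "p" (0 to 1); they miss things now and then, are a little off and sometimes report something else, mostly with a low value. They report only what shows in the picture. A call takes as long as a camera call.
- search_frame(label, picture): "at" ([column, row] as shares, 0 to 1, of the picture: columns of its width, rows of its height, amid what is visible of it).
- spot_point(label, picture): "at" ([column, row] as shares, 0 to 1, of the picture: columns of its width, rows of its height: a listed point, or the origin of a listed thing).
The state is a dict: "time_s": time; "qpos": joint angles; "joint_vel": joint speeds; "tau": joint torques, N m; "ee_pos": TCP position; "eef_rot": TCP orientation; "force": force on the tool from outside, world axes, zero at the start; "moment": the same for the moment, N m; "grip_width": finger opening in m; "grip_force": force on a finger pad.
Only numpy, scipy, OpenCV 4.12 (cv2) and the standard library are available. Lean on these libraries where they do the work, as an engineer would, in place of code of your own. Each camera call takes 0.05 s, during which the arm holds its last target. There are 200 camera calls.

### The job

Pick up the hanger with the flat block head and load it into the closed rail: enter its head at the open, flared end and slide it gently along inside until it has passed under the spring pawl of the stop and the pawl has dropped behind it, so that it stays trapped between the pawl and the sprung buffer; then let go. Do not force it hard against the rail or drive the buffer to its solid end, and leave the other hanger, the two sleeves and the jar where they are.

Things in the scene. Friction and masses are not known exactly. Their poses are not given: they have to be found in the camera images.
- hanger_grip (a point): Centre of that hanger's grip tab, 140 mm above its underside, axes as the hanger's. The tab is 30 mm along x, 12 mm along y, 50 mm tall (115 to 165 mm height), to be pinched across y from above.
- hanger_head (a point): Centre of that hanger's head, a block 9 mm along x, 50 mm along y, 25 mm tall; 55 mm along +x from the tab's centre, at the same height; axes as the hanger's.
- hanger: The hanger to load, upright, 0.15-0.31 kg. Origin: centre of its underside, on the bench. z up, x towards the head. Steel foot disc 64 mm across, 8 mm thick; white sleeve 38 mm across up to 58 mm height; 12 mm stem; aluminium grip tab; slippery grey plastic neck (24 mm along y, 8 mm tall) from the tab along +x to a flat block head.
- rail: Fixed aluminium C-rail on two posts at its back, 300 mm long. Origin on the bench straight under the mouth; it runs from there along its own -y; z up; the 12 mm tall slot faces -x (towards the robot). Channel 12 mm wide in x, 28 mm tall, outer section 20 by 36 mm, centre line 190 mm above the bench. Press the hanger on it with less than 25 N.
- rail_mouth (a point): Middle of the rail's open end, on the channel's centre line, axes as the rail's. Outside it an 18 mm long flare widens by 5 mm on each side (ends at y = +19 mm). The head runs inside along -y, all axes parallel to the rail's; the neck sticks out of the slot and the tab moves 55 mm in front (-x) of the centre line.
- pawl (a joint): Spring pawl of the stop: metres lifted (0 down, 0.010 full). The head lifts it 5 to 7 mm by pushing under its sloped nose (about 3 to 8 N). When the whole 50 mm head is past, it drops to 0 and its upright face keeps the head from going back out.
- buffer (a joint): Sprung plunger of the stop, in the channel, met by the head's leading end 45 mm beyond the pawl's catching face: metres pushed in. 1.4 N to start, then 0.35 N per mm. The pawl drops once it is 5 mm in; 6 to 8 mm is a good push. On release the head rests back on the pawl, buffer about 5 mm in. Solid end at 0.0125, keep below 0.0115.
- eyehanger_grip (a point): Centre of the tab of the other hanger, 140 mm above the bench: same foot, sleeve and tab, but its head is a round wire eye (44 mm across) that does not belong in the rail. Leave it standing.
- sleeve_a_mid (a point): Centre of a loose white plastic sleeve standing on end, 26 mm across, 45 mm tall; leave alone.
- sleeve_b_mid (a point): Centre of a second such sleeve; leave alone.
- jar: Grey jar with white cap, 60 mm across, 60 mm tall, origin under its centre; leave alone.
- rail_far (a point): Closed far end of the channel, 300 mm from the mouth along -y. A grey stop is clamped on the rail at a place that is not measured and differs every time, to be felt or seen: its pawl's catching face is 120 to 180 mm in from the mouth, the pawl's sloped nose starts 31 mm before that. Its black cap stands up to 62 mm above the centre line.

How it is judged:
On the way, in this order (a step that is already met when the one before it is completed fails the run):
1. the hanger's head has entered the rail by its mouth and lies in the channel (y of hanger_head in the frame of rail_mouth between -0.3 and -0.03 m and x of hanger_head in the frame of rail_mouth between -0.004 and 0.004 m and z of hanger_head in the frame of rail_mouth between -0.004 and 0.004 m), for 0.1 s.
2. the head has lifted the pawl by more than 3 mm in passing under it (value of joint pawl above 0.003 m and y of hanger_head in the frame of rail_mouth below -0.06 m and x of hanger_head in the frame of rail_mouth between -0.004 and 0.004 m and z of hanger_head in the frame of rail_mouth between -0.004 and 0.004 m), for 0.05 s.
At the end, for the whole second after the job is handed in: The hanger is released and at rest with its head in the channel (within 4 mm of the centre line), at least 135 mm in from the mouth, the pawl down behind it (lifted less than 2 mm) and the buffer held 3 to 11 mm in (x of hanger_head in the frame of rail_mouth between -0.004 and 0.004 m and z of hanger_head in the frame of rail_mouth between -0.004 and 0.004 m and y of hanger_head in the frame of rail_mouth below -0.135 m and value of joint pawl below 0.002 m and value of joint buffer between 0.003 and 0.011 m and linear speed of hanger below 0.02 m/s); the robot touches nothing.
It fails at once if the held hanger is forced against the rail with more than 25 N (contact force between hanger and rail above 25 N and contact force between the fingers and hanger above 5 N).
It fails at once if the buffer is driven to its solid end (more than 11.5 mm in) (value of joint buffer above 0.0115 m).
It fails at once if the other hanger, a sleeve or the jar is moved by more than 25 mm (distance of any of eyehanger_grip, sleeve_a_mid, sleeve_b_mid, jar from where it was at the start of the episode above 0.025 m).
It also fails if it takes over 72 s, if anything falls off the work surface, if the arm or the gripper's body presses on something with over 40 N, if the wrist force passes 120 N, or if a joint passes its speed limit or range.

## Working session

There is one attempt and no reset: what is moved stays moved. The work goes in short steps, Python scripts to look and compute and a tool call to move; the robot and the scene stay as the last step left them, time stands still between calls to the robot, and variables do not carry over. Pictures are saved under pics/ and viewed, at most 10 in all, crops included, and the job is handed in when it is done.

Besides the shell and the picture viewer there is one more tool, called after "Call:" as name(argument=value, ...) on one line, values as JSON. jog_arm: Moves the arm, as the interface text tells. Its arguments: {"type":"object","properties":{"rows":{"type":"array","items":{"type":"array"}},"squeeze":{"type":"number"}},"required":["rows"]}

```bash
ls; mkdir -p pics; cat > h.py <<'E'
from station import *
import numpy as np, cv2
from scipy.spatial.transform import Rotation as R
def W(pic):
    if "world_from_camera" in pic: return np.array(pic["world_from_camera"])
    o=get_obs(); T=np.eye(4); T[:3,:3]=R.from_euler('xyz',o["eef_rot"]).as_matrix(); T[:3,3]=o["ee_pos"]
    return T@np.array(pic["T_tool_cam"])
def cloud(pic):
    d=pic["range_z"]; K=np.array(pic["K"]); v,u=np.mgrid[0:480,0:640]
    P=np.stack([(u-K[0,2])/K[0,0]*d,-(v-K[1,2])/K[1,1]*d,-d],-1)
    T=W(pic); P=P@T[:3,:3].T+T[:3,3]; P[d<=0]=np.nan; return P
def ray(pic,at,z):
    K=np.array(pic["K"]);T=W(pic);u,v=at[0]*640,at[1]*480
    r=T[:3,:3]@np.array([(u-K[0,2])/K[0,0],-(v-K[1,2])/K[1,1],-1]);c=T[:3,3]
    return c+r*(z-c[2])/r[2]
E
cat > a.py <<'E'
from h import *
np.set_printoptions(precision=4,suppress=True)
print(get_obs())
for n in("top","side"):
    p=camera(n); cv2.imwrite(f"pics/{n}.png",p["image"][:,:,::-1]); P=cloud(p); np.save(n,P); print(n,np.array(p["K"]).ravel(), W(p)[:3,3], -W(p)[:3,2],[k for k in p])
    for l,z in(("hanger_grip",.14),("hanger_head",.14),("hanger",0),("rail_mouth",.19),("rail_far",.19),("eyehanger_grip",.14),("pawl",.2),("sleeve_a_mid",.0225),("jar",0)):
        for r in spot_point(l,p)[:2]: print(l,np.round(r["at"],3),round(r["p"],2),ray(p,r["at"],z))
E
python3 a.py
```

```text
pics
{'time_s': 0.0, 'qpos': array([-1.2906,  0.3005,  1.5216, -0.    ,  1.3207, -0.0666]), 'joint_vel': array([ 0.0007, -0.0002,  0.0007,  0.0009,  0.0004,  0.0006]), 'tau': array([ -0.0011, -53.181 , -35.2741,   0.0708,   0.0243,  -0.0001]), 'ee_pos': array([ 0.1869, -0.517 ,  0.2049]), 'eef_rot': array([-3.1404, -0.0001,  0.3468]), 'force': array([0.6822, 0.8118, 0.3927]), 'moment': array([0.0185, 0.0399, 0.0171]), 'grip_force': 0.0, 'grip_width': 0.09387349145692256}
top [474.7494   0.     320.9169   0.     474.7494 239.9942   0.       0.
   1.    ] [0.4447 0.0336 1.0334] [ 0.096  -0.0421 -0.9945] ['image', 'range_z', 'K', 'world_from_camera', 'shot']
hanger_grip [0.361 0.606] 0.59 [0.4386 0.1652 0.14  ]
hanger_grip [0.603 0.611] 0.59 [ 0.4284 -0.1245  0.14  ]
hanger_head [0.535 0.431] 0.68 [ 0.5935 -0.0464  0.14  ]
hanger_head [0.351 0.551] 0.56 [0.4873 0.1767 0.14  ]
hanger [0.376 0.618] 0.58 [0.4249 0.1643 0.    ]
rail_mouth [0.535 0.436] 0.96 [ 0.5814 -0.0421  0.19  ]
rail_mouth [0.377 0.62 ] 0.51 [0.4262 0.1392 0.19  ]
rail_far [0.787 0.454] 0.95 [ 0.5621 -0.3359  0.19  ]
rail_far [0.352 0.557] 0.74 [0.4801 0.1669 0.19  ]
eyehanger_grip [0.217 0.658] 0.91 [0.3955 0.333  0.14  ]
eyehanger_grip [0.522 0.456] 0.67 [ 0.5712 -0.0304  0.14  ]Traceback (most recent call last):
  File "a.py", line 7, in <module>
    for r in spot_point(l,p)[:2]: print(l,np.round(r["at"],3),round(r["p"],2),ray(p,r["at"],z))
             ~~~~~~~~~~^^^^^
ValueError: it knows: eyehanger_grip, hanger, hanger_grip, hanger_head, jar, rail, rail_far, rail_mouth, sleeve_a_mid, sleeve_b_mid
```

View pics/top.png

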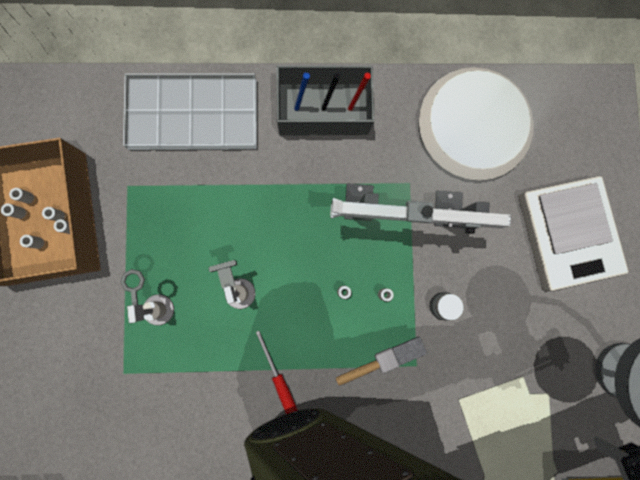

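```bash
sed -i 's/("pawl",.2),//; s/"top","side"/"side",/' a.py; python3 a.py
```

```text
{'time_s': 0.35, 'qpos': array([-1.2906,  0.3   ,  1.5211,  0.    ,  1.3207, -0.0666]), 'joint_vel': array([-0.0005, -0.0012, -0.0004,  0.0009, -0.0007, -0.0007]), 'tau': array([ -0.0006, -53.1155, -35.2532,   0.0708,   0.0222,  -0.    ]), 'ee_pos': array([ 0.1869, -0.5172,  0.2053]), 'eef_rot': array([-3.1414, -0.    ,  0.3467]), 'force': array([-0.6801,  1.162 , -0.6233]), 'moment': array([-0.0325, -0.0212, -0.0243]), 'grip_force': 0.0, 'grip_width': 0.09440570667481481}
side [455.9285   0.     324.6553   0.     455.9285 238.1727   0.       0.
   1.    ] [0.2656 0.5538 0.8422] [ 0.2913 -0.5805 -0.7603] ['image', 'range_z', 'K', 'world_from_camera', 'shot']
hanger_grip [0.527 0.663] 0.87 [0.4281 0.1712 0.14  ]
hanger_head [0.478 0.647] 0.6 [0.4846 0.1833 0.14  ]
hanger_head [0.524 0.655] 0.23 [0.4352 0.1656 0.14  ]
hanger [0.522 0.736] 0.84 [0.4305 0.1689 0.    ]
rail_mouth [0.493 0.406] 0.81 [ 0.5861 -0.038   0.19  ]
rail_far [0.607 0.257] 0.73 [ 0.55   -0.3386  0.19  ]
eyehanger_grip [0.47  0.846] 0.91 [0.4079 0.3362 0.14  ]
sleeve_a_mid [0.626 0.506] 0.66 [ 0.4164 -0.1443  0.0225]
jar [0.663 0.455] 0.93 [ 0.3965 -0.2684  0.    ]
```

View pics/side.png

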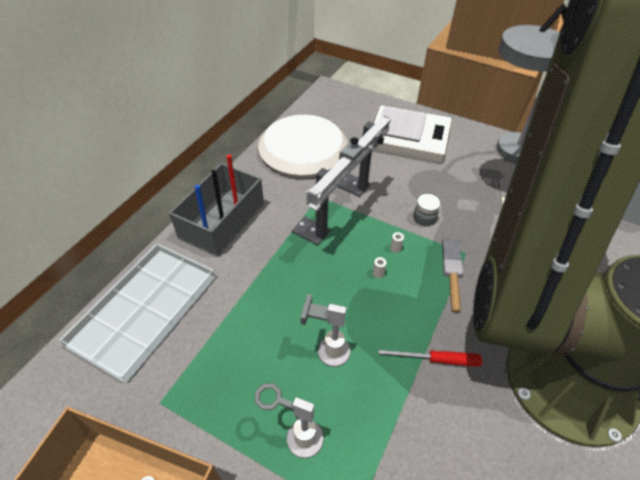

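The top view shows the T-headed hanger (tab at 232,292; head at 222,266), the rail from the mouth (335,207) to the far end (510,220), and the stop near (427,213). The eye hanger is at (140,312), the sleeves at (344,292) and (386,295), and the jar at (447,306). I'll refine these with depth.

```bash
cat > b.py <<'E'
from h import *
np.set_printoptions(precision=4,suppress=True)
for n in("top","side"):
    P=np.load(n+".npy").reshape(-1,3); print(n)
    def box(x0,x1,y0,y1,z0,z1): return P[(P[:,0]>x0)&(P[:,0]<x1)&(P[:,1]>y0)&(P[:,1]<y1)&(P[:,2]>z0)&(P[:,2]<z1)]
    q=box(.38,.53,.1,.24,-.01,.005); print("bench z",np.median(q[:,2]))
    t=box(.38,.53,.1,.24,.158,.172); print("tab top",len(t),t.mean(0),t.min(0),t.max(0))
    c=cv2.minAreaRect((t[:,:2]*1000).astype(np.float32));print(c)
    hd=box(.45,.53,.1,.25,.145,.158); print("head top",len(hd),hd.mean(0)); print(cv2.minAreaRect((hd[:,:2]*1000).astype(np.float32)))
    f=box(.36,.5,.1,.24,.004,.013); print("foot", len(f)); print(cv2.minEnclosingCircle((f[:,:2]*1000).astype(np.float32)))
    r=box(.5,.64,-.4,.0,.2,.216); print("rail top",len(r),r.mean(0),np.median(r[:,2]))
    print(cv2.minAreaRect((r[:,:2]*1000).astype(np.float32)), cv2.fitLine(r[:,:2].astype(np.float32),cv2.DIST_HUBER,0,.01,.01).ravel())
    s=box(.5,.64,-.4,.0,.222,.27); print("stop",len(s),s.mean(0),s.min(0),s.max(0))
    print(cv2.minAreaRect((s[:,:2]*1000).astype(np.float32)))
E
python3 b.py
```

```text
top
bench z 0.002159768002405471
tab top 119 [0.4335 0.1659 0.1658] [0.4185 0.1575 0.1583] [0.4893 0.1758 0.169 ]
((453.20501708984375, 171.03207397460938), (71.1736068725586, 12.95012092590332), 13.251208305358887)
head top 272 [0.4764 0.1773 0.1499]
((473.3381042480469, 180.40599060058594), (49.056949615478516, 44.1151123046875), 88.91629028320312)
foot 879
((430.13568115234375, 168.45654296875), 95.6404037475586)
rail top 2251 [ 0.572  -0.1814  0.2091] 0.2091937974145871
((572.842041015625, -179.857177734375), (319.04144287109375, 54.629154205322266), 84.84809112548828) [ 0.0999  0.995   0.5732 -0.1571]
stop 416 [ 0.5698 -0.1723  0.2284] [ 0.5531 -0.1958  0.222 ] [ 0.5889 -0.1508  0.2459]
((570.6064453125, -173.35983276367188), (43.202430725097656, 33.49430847167969), 85.10153198242188)
side
bench z 0.0007618745225382306
tab top 132 [0.4325 0.1692 0.1636] [0.4175 0.159  0.1583] [0.4475 0.1773 0.1671]
((432.6270751953125, 167.9087677001953), (29.619171142578125, 13.626474380493164), 17.954208374023438)
head top 170 [0.4822 0.183  0.1508]
((469.93695068359375, 177.85443115234375), (42.178497314453125, 51.00659942626953), 15.623764038085938)
foot 443
((431.08203125, 184.38027954101562), 77.27137756347656)
rail top 1131 [ 0.5729 -0.1617  0.2073] 0.20744170500455328
((576.3435668945312, -178.79940795898438), (321.50927734375, 47.4315071105957), 84.66635131835938) [ 0.1023  0.9948  0.5688 -0.1875]
stop 155 [ 0.5696 -0.1721  0.2293] [ 0.5545 -0.1891  0.222 ] [ 0.5857 -0.1476  0.2436]
((570.1730346679688, -168.76922607421875), (41.808349609375, 30.110132217407227), 85.30436706542969)
```

Call:
jog_arm(rows=[[[0, 0, -0.02], 4.4, 0.094], [[0.01, -0.015, -0.035], 0, 0.094], [[0.02, -0.028, -0.02], 0, 0.094], [[0.021, -0.03, -0.01], 0, 0.094], [[0.021, -0.03, -0.01], 0, 0.094], [[0.021, -0.03, 0], 0, 0.094], [[0.021, -0.03, 0], 0, 0.094], [[0.021, -0.03, 0], 0, 0.094], [[0.021, -0.03, 0], 0, 0.094], [[0.021, -0.03, 0], 0, 0.094], [[0.021, -0.03, 0], 0, 0.094], [[0.021, -0.03, 0], 0, 0.094]])

```text
time_s: 1.8
ee_pos: [0.3145, -0.1555, 0.3007]
eef_rot: [3.141, -0.001, 0.27]
force: [1.7, 0.7, -0.4]
grip_width: 0.0938
grip_force: 0.0
```

Call:
jog_arm(rows=[[[0.021, -0.03, 0], 0, 0.094], [[0.021, -0.03, 0], 0, 0.094], [[0.021, -0.03, 0], 0, 0.094], [[0.021, -0.03, 0], 0, 0.094], [[0.021, -0.03, 0], 0, 0.094], [[0.021, -0.03, 0], 0, 0.094], [[0.021, -0.03, 0], 0, 0.094], [[0.021, -0.03, 0], 0, 0.094], [[0.018, -0.025, 0], 0, 0.094], [[0, 0, 0], 0, 0.094], [[0, 0, 0], 0, 0.094], [[0, 0, 0], 0, 0.094]])

```text
time_s: 2.8
ee_pos: [0.4229, 0.1475, 0.3004]
eef_rot: [3.141, 0.0, 0.27]
force: [-0.5, 0.4, -0.3]
grip_width: 0.0939
grip_force: 0.0
```

```bash
cat > c.py <<'E'
from h import *
np.set_printoptions(precision=4,suppress=True)
o=get_obs(); print(o["time_s"],o["ee_pos"],np.degrees(o["eef_rot"]),o["force"])
p=camera("wrist"); cv2.imwrite("pics/w1.png",p["image"][:,:,::-1]); P=cloud(p); np.save("w1",P); print(W(p))
for l,z in(("hanger_grip",.14),("hanger_head",.14)):
    for r in spot_point(l,p)[:2]: print(l,np.round(r["at"],3),round(r["p"],2),ray(p,r["at"],z))
P=P.reshape(-1,3)
for z0,z1 in((.16,.17),(.147,.157),(.004,.012)):
    t=P[(abs(P[:,0]-.45)<.09)&(abs(P[:,1]-.17)<.07)&(P[:,2]>z0)&(P[:,2]<z1)]
    if len(t): print(z0,len(t),t.mean(0),cv2.minAreaRect((t[:,:2]*1000).astype(np.float32)))
E
python3 c.py
```

```text
2.8 [0.4229 0.1475 0.3004] [179.9916   0.0204  15.4854] [-0.4889  0.4488 -0.3388]
[[ 0.2655  0.935   0.2351  0.49  ]
 [-0.9641  0.2574  0.0652  0.1654]
 [ 0.0004 -0.2439  0.9698  0.4804]
 [ 0.      0.      0.      1.    ]]
hanger_grip [0.479 0.451] 0.92 [0.4326 0.1682 0.14  ]
hanger_grip [0.722 0.512] 0.24 [0.4458 0.0014 0.14  ]
hanger_head [0.486 0.348] 0.95 [0.482  0.1765 0.14  ]
hanger_head [0.904 0.622] 0.33 [ 0.4241 -0.1446  0.14  ]
0.16 399 [0.432  0.1652 0.1656] ((431.89093017578125, 165.19509887695312), (29.492584228515625, 11.72805404663086), 14.653265953063965)
0.147 517 [0.4836 0.1793 0.1531] ((467.3358154296875, 174.453857421875), (44.657737731933594, 49.14430236816406), 15.40188217163086)
0.004 552 [0.4368 0.1605 0.0083] ((450.3578186035156, 170.4781494140625), (179.45957946777344, 133.59841918945312), 0.8277173042297363)
```

View pics/w1.png

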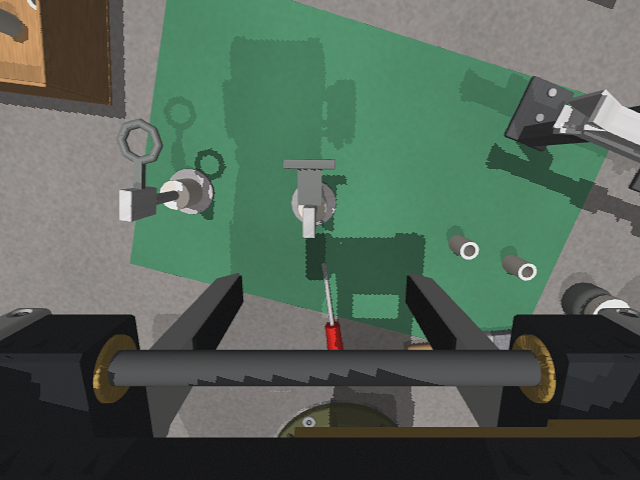

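Call:
jog_arm(rows=[[[0.0136, -0.0149, 0.02], 0, 0.094], [[0, 0, 0.035], 0, 0.094], [[0, 0, 0.035], 0, 0.094], [[0, 0, 0.035], 0, 0.094], [[0, 0, 0.03], 0, 0.094], [[0, 0, 0.015], 0, 0.094], [[0, 0, 0.007], 0, 0.06], [[0, 0, 0], 0, 0.03], [[0, 0, 0], 0, 0.02], [[0, 0, 0], 0, 0.016]])

```text
time_s: 3.78
ee_pos: [0.433, 0.1658, 0.1249]
eef_rot: [-3.142, -0.002, 0.27]
force: [0.3, -1.0, 0.1]
grip_width: 0.0708
grip_force: 0.0
```

Call:
jog_arm(rows=[[[0, 0, 0], 0, 0.005], [[0, 0, 0], 0, 0.0], [[0, 0, 0], 0, 0], [[0, 0, 0], 0, 0], [[0, 0, 0], 0, 0], [[0, 0, 0], 0, 0]], squeeze=40)

```text
time_s: 4.28
ee_pos: [0.4322, 0.1659, 0.1235]
eef_rot: [-3.142, -0.0, 0.27]
force: [0.0, -0.4, 0.3]
grip_width: 0.0304
grip_force: 0.0
```

Call:
jog_arm(rows=[[[0, 0, 0], 0, 0], [[0, 0, 0], 0, 0], [[0, 0, 0], 0, 0], [[0, 0, 0], 0, 0], [[0, 0, 0], 0, 0], [[0, 0, 0], 0, 0], [[0, 0, 0], 0, 0]], squeeze=40)

```text
time_s: 4.87
ee_pos: [0.4322, 0.1658, 0.1234]
eef_rot: [-3.142, 0.0, 0.27]
force: [-0.1, 0.3, -1.6]
grip_width: 0.0116
grip_force: 40.0
```

Call:
jog_arm(rows=[[[0, 0, -0.01], 0, 0], [[0, 0, -0.02], 5, 0], [[0, 0, -0.02], 7, 0], [[0, 0, 0], 7, 0], [[0, 0, 0], 2.2, 0], [[0.0195, 0.02, 0], 0, 0], [[0.0195, 0.02, 0], 0, 0], [[0.0195, 0.02, 0], 0, 0], [[0.0195, 0.02, 0], 0, 0], [[0.0195, 0.02, 0], 0, 0], [[0.0195, 0.0195, 0], 0, 0], [[0, 0, 0], 0, 0]])

```text
time_s: 5.87
ee_pos: [0.5386, 0.032, 0.1737]
eef_rot: [3.141, -0.0, -0.103]
force: [0.0, -0.1, -3.5]
grip_width: 0.0122
grip_force: 40.0
```

Call:
jog_arm(rows=[[[0, 0, 0], 0, 0], [[0, 0, 0], 0, 0]])

```text
time_s: 6.03
ee_pos: [0.5363, 0.0355, 0.1736]
eef_rot: [-3.141, 0.001, -0.1]
force: [0.1, -0.6, -2.8]
grip_width: 0.0117
grip_force: 40.0
```

```bash
cat > d.py <<'E'
from h import *
np.set_printoptions(precision=4,suppress=True)
o=get_obs(); print(o["time_s"],o["ee_pos"],np.degrees(o["eef_rot"]),o["force"])
p=camera("wrist"); cv2.imwrite("pics/w2.png",p["image"][:,:,::-1]); P=cloud(p); np.save("w2",P)
for l,z in(("hanger_grip",.19),("hanger_head",.19),("rail_mouth",.19)):
    for r in spot_point(l,p)[:2]: print(l,np.round(r["at"],3),round(r["p"],2),ray(p,r["at"],z))
P=P.reshape(-1,3)
B=lambda y0,y1,z0,z1: P[(abs(P[:,0]-.58)<.06)&(P[:,1]>y0)&(P[:,1]<y1)&(P[:,2]>z0)&(P[:,2]<z1)]
t=B(0,.08,.196,.208); print("head",len(t),t.mean(0) if len(t) else 0)
if len(t): print(cv2.minAreaRect((t[:,:2]*1000).astype(np.float32)))
t=B(-.12,-.045,.204,.212); print("rail",len(t),np.median(t[:,2]),cv2.minAreaRect((t[:,:2]*1000).astype(np.float32)),cv2.fitLine(t[:,:2].astype(np.float32),cv2.DIST_HUBER,0,.01,.01).ravel())
t=B(-.2,0,.2,.225); print(t.max(0),t.min(0))
np.save("wT",W(p))
E
python3 d.py
```

```text
6.0333 [0.5363 0.0355 0.1736] [-179.9913    0.0403   -5.738 ] [ 0.0954 -0.5685 -2.7559]
hanger_grip [0.502 0.623] 0.61 [0.5357 0.0366 0.19  ]
hanger_head [0.505 0.406] 0.86 [0.5902 0.0302 0.19  ]
rail_mouth [0.733 0.411] 0.9 [ 0.5819 -0.0408  0.19  ]
head 3010 [0.5803 0.031  0.2027]
((568.827392578125, 32.05437469482422), (49.65839385986328, 52.20244598388672), 84.32025909423828)
rail 9711 0.2085919304437409 ((587.8865966796875, -77.92529296875), (65.75099182128906, 40.10443115234375), 84.7357177734375) [ 0.1931 -0.9812  0.5843 -0.0802]
[ 0.6077 -0.0199  0.2153] [ 0.5654 -0.1126  0.2   ]
```

View pics/w2.png

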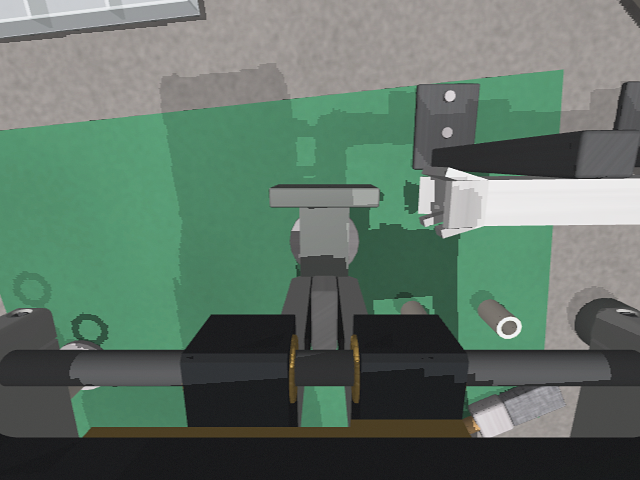

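The wrist view shows the head bar across columns 270–380, rows 185–207. The flared mouth spans columns 420–488, rows 170–237, and the white rail top lies right of that at rows 180–224. I'll measure the offset between them.

```bash
cat > e.py <<'E'
from h import *
np.set_printoptions(precision=4,suppress=True)
P=np.load("w2.npy"); im=cv2.imread("pics/w2.png").mean(2)
th=np.radians(-5.74); xd=np.array([np.cos(th),np.sin(th)]); yd=np.array([-np.sin(th),np.cos(th)]); M=np.array([.5838,-.040])
def rf(Q): d=Q[...,:2]-M; return np.stack([d@xd,d@yd,Q[...,2]],-1)
Q=rf(P)
h=Q[180:212,265:385].reshape(-1,3); print("zhist",np.percentile(h[:,2],[5,50,80,95]))
h=h[h[:,2]>.2005]; h=h[h[:,2]<.206]
print("head top x",np.percentile(h[:,0],[1,5,50,95,99]),"y",np.percentile(h[:,1],[0,1,50,99,100]),"z",np.median(h[:,2]))
print("slope",np.polyfit(h[:,1],h[:,0],1))
for c in range(430,640,15):
    col=Q[165:245,c]; m=(col[:,2]>.204)&(col[:,2]<.217)&(im[165:245,c]>130)
    if m.sum()>3: q=col[m]; print(c,m.sum(),"y",q[:,1].mean(),"x",q[:,0].min(),q[:,0].max(),"mid",(q[:,0].min()+q[:,0].max())/2,"z",np.median(q[:,2]))
E
python3 e.py
```

```text
zhist [nan nan nan nan]
head top x [-0.0052 -0.0046 -0.0005  0.0036  0.0039] y [0.0454 0.0461 0.07   0.0945 0.095 ] z 0.20302297546111736
slope [-0.     -0.0005]
445 40 y 0.017565537855378465 x -0.01779324103214851 0.00942894730107173 mid -0.00418214686553839 z 0.211611503703945
460 62 y 0.011989425588846674 x -0.01556609314902957 0.011140289748678414 mid -0.002212901700175578 z 0.2121376580034441
475 53 y 0.004978682617963795 x -0.013752638674098086 0.009040604282333043 mid -0.0023560171958825213 z 0.21047797527899836
490 46 y -0.0024031846593066146 x -0.012353028381926274 0.007294512221092532 mid -0.002529258080416871 z 0.2084911316729357
505 46 y -0.008831290660136932 x -0.012382149820016588 0.007410360632661968 mid -0.0024858945936773098 z 0.20869934309770125
520 46 y -0.015324984936609528 x -0.012229779703772746 0.007400158848954598 mid -0.002414810427409074 z 0.2088066543629133
535 46 y -0.021972887363243186 x -0.011944341499292322 0.00773152921198932 mid -0.0021064061436515008 z 0.20844760845729993
550 46 y -0.028584291349406467 x -0.01176339255443522 0.00774916506107031 mid -0.0020071137466824546 z 0.2083473290476025
565 45 y -0.03487859089234395 x -0.011760806592196511 0.007851795415059648 mid -0.0019545055885684314 z 0.20883456642321904
580 46 y -0.0414623484950984 x -0.011775393785800248 0.007797178810178111 mid -0.0019891074878110684 z 0.20864139568438445
595 46 y -0.048072766133204575 x -0.011784377058757707 0.007801165103034495 mid -0.0019916059778616064 z 0.20865822557005909
610 46 y -0.05463663521446772 x -0.011852225134170039 0.007832867374136394 mid -0.0020096788800168224 z 0.20863975556803654
625 47 y -0.061064666886306664 x -0.01175867515816045 0.008149640462285813 mid -0.0018045173479373181 z 0.20865786496453745
```

```bash
cat > f.py <<'E'
from h import *
np.set_printoptions(precision=4,suppress=True)
for n in("top",):
    P=np.load(n+".npy"); im=cv2.imread(f"pics/{n}.png").mean(2); A=[]
    for c in list(range(352,402,2))+list(range(450,506,2)):
        col=P[190:240,c]; m=(col[:,2]>.203)&(col[:,2]<.215)&(im[190:240,c]>150)
        q=col[m]; 
        if len(q)>5: A.append([q[:,1].mean(),(q[:,0].min()+q[:,0].max())/2,len(q)])
    A=np.array(A); k=np.polyfit(A[:,0],A[:,1],1); print(k,np.degrees(np.arctan(k[0])),np.polyval(k,-.04),A[::5])
    s=P[150:260,380:460].reshape(-1,3); s=s[s[:,2]>.225]; print(s.min(0),s.max(0))
    print(np.round(P[213,405:455:2],3)); print(np.round(im[213,405:455:2]))
E
python3 f.py
```

```text
[0.09  0.586] 5.141585595458275 0.582370174135949 [[-0.0572  0.5811 12.    ]
 [-0.0748  0.5794 12.    ]
 [-0.0925  0.5779 11.    ]
 [-0.1102  0.576  11.    ]
 [-0.128   0.5748 12.    ]
 [-0.2315  0.5655 11.    ]
 [-0.2492  0.5635 11.    ]
 [-0.2671  0.5617 11.    ]
 [-0.285   0.5606 12.    ]
 [-0.3032  0.5586 11.    ]
 [-0.3214  0.5572 11.    ]]
[ 0.5547 -0.1934  0.225 ] [ 0.5865 -0.1524  0.2459]
[[ 0.57  -0.151  0.208]
 [ 0.568 -0.152  0.222]
 [ 0.568 -0.155  0.223]
 [ 0.568 -0.158  0.224]
 [ 0.567 -0.161  0.225]
 [ 0.567 -0.165  0.225]
 [ 0.567 -0.169  0.225]
 [ 0.568 -0.173  0.222]
 [ 0.568 -0.176  0.223]
 [ 0.565 -0.175  0.24 ]
 [ 0.565 -0.178  0.24 ]
 [ 0.564 -0.181  0.243]
 [ 0.564 -0.184  0.244]
 [ 0.564 -0.188  0.242]
 [ 0.569 -0.2    0.211]
 [ 0.569 -0.204  0.21 ]
 [ 0.569 -0.208  0.208]
 [ 0.569 -0.211  0.21 ]
 [ 0.569 -0.216  0.209]
 [ 0.57  -0.22   0.205]
 [ 0.569 -0.223  0.209]
 [ 0.569 -0.226  0.21 ]
 [ 0.569 -0.229  0.212]
 [ 0.569 -0.234  0.208]
 [ 0.569 -0.237  0.209]]
[190.  98. 125. 135. 133. 135. 136. 130.  80.  49.  60.  59.  54.  64.
 187. 211. 209. 211. 210. 212. 214. 214. 213. 216. 215.]
```

Call:
jog_arm(rows=[[[-0.0025, 0, 0], -0.6, 0], [[0, 0.005, 0], 0, 0], [[0, 0.007, 0], 0, 0], [[0, 0.007, 0], 0, 0], [[0, 0.005, 0], 0, 0], [[0, 0.003, 0], 0, 0], [[0, 0.003, 0], 0, 0], [[0, 0, 0], 0, 0]])

```text
time_s: 6.9
ee_pos: [0.5315, 0.005, 0.1735]
eef_rot: [3.142, -0.0, -0.09]
force: [0.8, -0.6, -3.5]
grip_width: 0.0116
grip_force: 40.0
```

```bash
cat > g.py <<'E'
from h import *
import sys
np.set_printoptions(precision=4,suppress=True)
o=get_obs(); print(o["time_s"],o["ee_pos"],np.degrees(o["eef_rot"]),o["force"])
p=camera("wrist"); cv2.imwrite(f"pics/{sys.argv[1]}.png",p["image"][:,:,::-1]); P=cloud(p); im=p["image"].mean(2)
th=np.radians(-5.15); xd=np.array([np.cos(th),np.sin(th)]); yd=np.array([-np.sin(th),np.cos(th)]); M=np.array([.5815,-.0398])
d=P[...,:2]-M; Q=np.stack([d@xd,d@yd,P[...,2]],-1)
h=Q[180:212,265:385].reshape(-1,3); h=h[(h[:,2]>.2005)&(h[:,2]<.206)]
print("head x",(np.percentile(h[:,0],1)+np.percentile(h[:,0],99))/2,"y",h[:,1].min(),h[:,1].max(),"slope",np.polyfit(h[:,1],h[:,0],1)[0],"z",np.median(h[:,2]))
for c in range(380,640,20):
    col=Q[165:245,c]; m=(col[:,2]>.204)&(col[:,2]<.2115)&(im[165:245,c]>130)
    if m.sum()>3: q=col[m]; print(c,"y %.4f x %.4f %.4f mid %.4f z %.4f"%(q[:,1].mean(),q[:,0].min(),q[:,0].max(),(q[:,0].min()+q[:,0].max())/2,np.median(q[:,2])))
E
python3 g.py w3
```

```text
6.9 [0.5315 0.005  0.1735] [179.9963  -0.0009  -5.1697] [ 0.8243 -0.6198 -3.5241]
head x 0.0004638147208760753 y 0.01728135748347197 0.06480720599752451 slope 0.0007729914314692405 z 0.20285206472769884
380 y 0.0154 x -0.0149 0.0147 mid -0.0001 z 0.2083
400 y 0.0072 x -0.0121 0.0122 mid 0.0000 z 0.2106
420 y -0.0020 x -0.0098 0.0097 mid -0.0000 z 0.2085
440 y -0.0106 x -0.0098 0.0097 mid -0.0000 z 0.2086
460 y -0.0194 x -0.0096 0.0096 mid 0.0000 z 0.2085
480 y -0.0281 x -0.0098 0.0097 mid -0.0001 z 0.2084
500 y -0.0367 x -0.0097 0.0097 mid -0.0000 z 0.2086
520 y -0.0454 x -0.0100 0.0097 mid -0.0002 z 0.2087
540 y -0.0542 x -0.0099 0.0096 mid -0.0001 z 0.2084
560 y -0.0629 x -0.0099 0.0096 mid -0.0002 z 0.2084
580 y -0.0715 x -0.0099 0.0096 mid -0.0001 z 0.2087
600 y -0.0804 x -0.0097 0.0096 mid -0.0001 z 0.2083
620 y -0.0889 x -0.0097 0.0096 mid -0.0001 z 0.2085
```

Call:
jog_arm(rows=[[[-0.0006, 0.003, 0], 0, 0], [[0, 0.004, 0], 0, 0], [[0, 0.004, 0], 0, 0], [[0, 0.004, 0], 0, 0], [[0, 0.004, 0], 0, 0], [[0, 0.004, 0], 0, 0], [[0, 0.004, 0], 0, 0], [[0, 0.003, 0], 0, 0], [[0, 0, 0], 0, 0]])

```text
time_s: 7.7
ee_pos: [0.5282, -0.0248, 0.1734]
eef_rot: [3.142, 0.0, -0.09]
force: [0.2, 0.5, -3.1]
grip_width: 0.0118
grip_force: 40.0
```

Call:
jog_arm(rows=[[[0, 0.004, 0], 0, 0], [[0, 0.004, 0], 0, 0], [[0, 0.004, 0], 0, 0], [[0, 0.004, 0], 0, 0], [[0, 0.004, 0], 0, 0], [[0, 0.004, 0], 0, 0], [[0, 0.004, 0], 0, 0], [[0, 0.002, 0], 0, 0], [[0, 0, 0], 0, 0]])

```text
time_s: 8.45
ee_pos: [0.5255, -0.0546, 0.1734]
eef_rot: [3.142, 0.0, -0.09]
force: [0.3, 1.5, -1.6]
grip_width: 0.0118
grip_force: 40.0
```

```bash
python3 g.py w4
```

```text
8.45 [ 0.5255 -0.0546  0.1734] [179.9969   0.0023  -5.1584] [ 0.2958  1.493  -1.6393]Traceback (most recent call last):
  File "g.py", line 9, in <module>
    print("head x",(np.percentile(h[:,0],1)+np.percentile(h[:,0],99))/2,"y",h[:,1].min(),h[:,1].max(),"slope",np.polyfit(h[:,1],h[:,0],1)[0],"z",np.median(h[:,2]))
                    ~~~~~~~~~~~~~^^^^^^^^^^
    return _quantile_unchecked(
        a, q, axis, out, overwrite_input, method, keepdims, weights)
    return _ureduce(a,
                    func=_quantile_ureduce_func,
    ...<5 lines>...
                    overwrite_input=overwrite_input,
                    method=method)
    r = func(a, **kwargs)
    result = _quantile(arr,
                       quantiles=q,
    ...<2 lines>...
                       out=out,
                       weights=wgt)
    slices_having_nans = np.isnan(arr[-1, ...])
                                  ~~~^^^^^^^^^
IndexError: index -1 is out of bounds for axis 0 with size 0
```

View pics/w4.png

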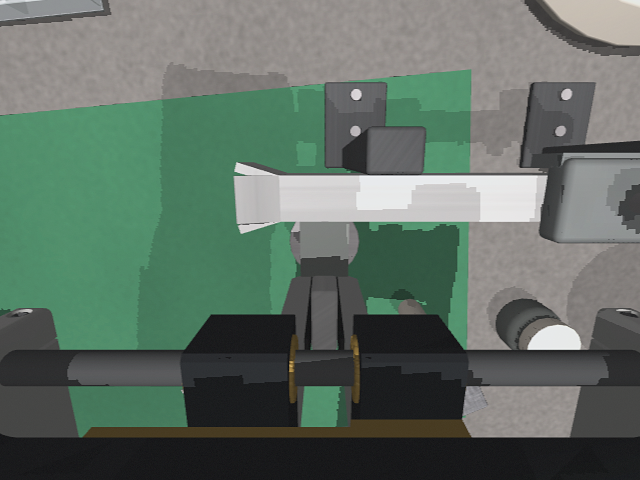

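The head is inside the channel: the neck passes under the rail edge at column 325, the mouth is at column 279, and forces are small. The stop body starts at about column 543. I'll slide on.

Call:
jog_arm(rows=[[[0, 0.004, 0], 0, 0], [[0, 0.004, 0], 0, 0], [[0, 0.004, 0], 0, 0], [[0, 0.004, 0], 0, 0], [[0, 0.004, 0], 0, 0], [[0, 0.004, 0], 0, 0], [[0, 0.004, 0], 0, 0], [[0, 0.004, 0], 0, 0], [[0, 0.004, 0], 0, 0], [[0, 0.002, 0], 0, 0], [[0, 0, 0], 0, 0]])

```text
time_s: 9.42
ee_pos: [0.5221, -0.0924, 0.1734]
eef_rot: [3.142, 0.0, -0.09]
force: [0.2, 0.3, -2.6]
grip_width: 0.0122
grip_force: 40.0
```

Call:
jog_arm(rows=[[[0, 0.002, 0], 0, 0], [[0, 0.002, 0], 0, 0], [[0, 0.002, 0], 0, 0], [[0, 0.002, 0], 0, 0], [[0, 0, 0], 0, 0]])

```text
time_s: 9.83
ee_pos: [0.5214, -0.1002, 0.1735]
eef_rot: [3.142, -0.0, -0.09]
force: [-0.3, 0.7, -2.4]
grip_width: 0.0116
grip_force: 40.0
```

Call:
jog_arm(rows=[[[0, 0.002, 0], 0, 0], [[0, 0.002, 0], 0, 0], [[0, 0.002, 0], 0, 0], [[0, 0.002, 0], 0, 0], [[0, 0, 0], 0, 0]])

```text
time_s: 10.25
ee_pos: [0.5207, -0.1082, 0.1734]
eef_rot: [3.142, 0.0, -0.09]
force: [-0.2, 0.3, -2.1]
grip_width: 0.0117
grip_force: 40.0
```

Call:
jog_arm(rows=[[[0, 0.002, 0], 0, 0], [[0, 0.002, 0], 0, 0], [[0, 0.002, 0], 0, 0], [[0, 0.002, 0], 0, 0], [[0, 0, 0], 0, 0]])

```text
time_s: 10.67
ee_pos: [0.52, -0.1162, 0.1735]
eef_rot: [3.142, -0.0, -0.09]
force: [-0.6, 0.7, -2.7]
grip_width: 0.0114
grip_force: 40.0
```

Call:
jog_arm(rows=[[[0, 0.002, 0], 0, 0], [[0, 0.002, 0], 0, 0], [[0, 0.001, 0], 0, 0], [[0, 0, 0], 0, 0]])

```text
time_s: 11.0
ee_pos: [0.5196, -0.121, 0.1734]
eef_rot: [-3.142, 0.0, -0.09]
force: [-0.4, -0.2, -3.2]
grip_width: 0.0116
grip_force: 40.0
```

Call:
jog_arm(rows=[[[0, 0.002, 0], 0, 0], [[0, 0.002, 0], 0, 0], [[0, 0.001, 0], 0, 0], [[0, 0, 0], 0, 0]])

```text
time_s: 11.33
ee_pos: [0.5191, -0.126, 0.1734]
eef_rot: [-3.142, 0.0, -0.09]
force: [-1.0, 0.7, -3.6]
grip_width: 0.0116
grip_force: 40.0
```

Call:
jog_arm(rows=[[[0, 0.002, 0], 0, 0], [[0, 0.002, 0], 0, 0], [[0, 0.001, 0], 0, 0], [[0, 0, 0], 0, 0]])

```text
time_s: 11.67
ee_pos: [0.5187, -0.131, 0.1734]
eef_rot: [3.142, -0.0, -0.09]
force: [-0.5, -0.3, -2.2]
grip_width: 0.0119
grip_force: 40.0
```

Call:
jog_arm(rows=[[[0, 0.002, 0], 0, 0], [[0, 0.002, 0], 0, 0], [[0, 0.001, 0], 0, 0], [[0, 0, 0], 0, 0]])

```text
time_s: 12.0
ee_pos: [0.5181, -0.1358, 0.1732]
eef_rot: [-3.141, 0.001, -0.09]
force: [0.9, 0.6, -5.4]
grip_width: 0.0114
grip_force: 40.0
```

Call:
jog_arm(rows=[[[0, 0.002, 0], 0, 0], [[0, 0.002, 0], 0, 0], [[0, 0.001, 0], 0, 0], [[0, 0, 0], 0, 0]])

```text
time_s: 12.33
ee_pos: [0.5176, -0.1408, 0.1731]
eef_rot: [-3.141, 0.001, -0.09]
force: [0.1, 2.5, -8.5]
grip_width: 0.0117
grip_force: 40.0
```

Call:
jog_arm(rows=[[[0, 0.002, 0], 0, 0], [[0, 0.002, 0], 0, 0], [[0, 0.002, 0], 0, 0], [[0, 0.002, 0], 0, 0], [[0, 0.002, 0], 0, 0], [[0, 0, 0], 0, 0]])

```text
time_s: 12.83
ee_pos: [0.5168, -0.1512, 0.1734]
eef_rot: [3.141, 0.0, -0.09]
force: [-0.3, 1.3, -8.6]
grip_width: 0.0116
grip_force: 40.0
```

Call:
jog_arm(rows=[[[0, 0.002, 0], 0, 0], [[0, 0.002, 0], 0, 0], [[0, 0.002, 0], 0, 0], [[0, 0.002, 0], 0, 0], [[0, 0.002, 0], 0, 0], [[0, 0, 0], 0, 0]])

```text
time_s: 13.33
ee_pos: [0.516, -0.1612, 0.1734]
eef_rot: [3.141, -0.0, -0.09]
force: [-0.0, 0.1, -9.3]
grip_width: 0.0121
grip_force: 40.0
```

Call:
jog_arm(rows=[[[0, 0.002, 0], 0, 0], [[0, 0.002, 0], 0, 0], [[0, 0.002, 0], 0, 0], [[0, 0.002, 0], 0, 0], [[0, 0.002, 0], 0, 0], [[0, 0, 0], 0, 0]])

```text
time_s: 13.83
ee_pos: [0.5151, -0.1711, 0.1734]
eef_rot: [3.141, 0.0, -0.09]
force: [0.6, 0.4, -8.8]
grip_width: 0.0121
grip_force: 40.0
```

Call:
jog_arm(rows=[[[0, 0.002, 0], 0, 0], [[0, 0.002, 0], 0, 0], [[0, 0.002, 0], 0, 0], [[0, 0.002, 0], 0, 0], [[0, 0.002, 0], 0, 0], [[0, 0, 0], 0, 0]])

```text
time_s: 14.33
ee_pos: [0.5142, -0.181, 0.1734]
eef_rot: [3.141, 0.0, -0.09]
force: [0.3, 0.3, -8.7]
grip_width: 0.012
grip_force: 40.0
```

Call:
jog_arm(rows=[[[0, 0.002, 0], 0, 0], [[0, 0.002, 0], 0, 0], [[0, 0.002, 0], 0, 0], [[0, 0.002, 0], 0, 0], [[0, 0.002, 0], 0, 0], [[0, 0, 0], 0, 0]])

```text
time_s: 14.83
ee_pos: [0.5133, -0.191, 0.1734]
eef_rot: [3.141, -0.0, -0.09]
force: [0.5, 0.7, -9.9]
grip_width: 0.0121
grip_force: 40.0
```

Call:
jog_arm(rows=[[[0, 0.002, 0], 0, 0], [[0, 0.002, 0], 0, 0], [[0, 0.002, 0], 0, 0], [[0, 0.002, 0], 0, 0], [[0, 0.002, 0], 0, 0], [[0, 0.002, 0], 0, 0], [[0, 0, 0], 0, 0]])

```text
time_s: 15.42
ee_pos: [0.5122, -0.2028, 0.1734]
eef_rot: [-3.142, 0.0, -0.09]
force: [-0.1, 2.0, -8.8]
grip_width: 0.0117
grip_force: 40.0
```

Call:
jog_arm(rows=[[[0, 0.001, 0], 0, 0], [[0, 0.001, 0], 0, 0], [[0, 0, 0], 0, 0], [[0, 0, 0], 0, 0]])

```text
time_s: 15.75
ee_pos: [0.5121, -0.2045, 0.1734]
eef_rot: [3.142, 0.0, -0.089]
force: [-0.8, 3.0, -8.3]
grip_width: 0.0118
grip_force: 40.0
```

Call:
jog_arm(rows=[[[0, 0.001, 0], 0, 0], [[0, 0.001, 0], 0, 0], [[0, 0, 0], 0, 0], [[0, 0, 0], 0, 0]])

```text
time_s: 16.08
ee_pos: [0.5123, -0.2067, 0.1741]
eef_rot: [3.141, -0.002, -0.09]
force: [0.4, 3.2, -4.0]
grip_width: 0.0119
grip_force: 40.0
```

Call:
jog_arm(rows=[[[0, 0.001, 0], 0, 0], [[0, 0.001, 0], 0, 0], [[0, 0, 0], 0, 0], [[0, 0, 0], 0, 0]])

```text
time_s: 16.42
ee_pos: [0.5119, -0.2086, 0.1738]
eef_rot: [3.141, -0.001, -0.09]
force: [0.4, 4.0, -1.8]
grip_width: 0.0117
grip_force: 40.0
```

```bash
python3 -c "
from h import *
for i in range(4):
    o=get_obs();print(o['force'],o['ee_pos']);camera('side')"
```

```text
[ 0.39145616  3.9975393  -1.76046908] [ 0.51194754 -0.20860766  0.17382624]
[ 1.29625233  4.05888836 -1.42136598] [ 0.51190947 -0.2085566   0.17374004]
[ 1.00432823  2.56641751 -2.28157959] [ 0.51185792 -0.20852479  0.17367152]
[ 1.51691881  3.85596512 -1.6965991 ] [ 0.51182387 -0.20848451  0.17359535]
```

Call:
jog_arm(rows=[[[0, -0.001, 0], 0, 0], [[0, -0.001, 0], 0, 0], [[0, -0.0005, 0], 0, 0], [[0, 0, 0], 0, 0], [[0, 0, 0], 0, 0]])

```text
time_s: 17.03
ee_pos: [0.5119, -0.2063, 0.1735]
eef_rot: [3.141, -0.0, -0.09]
force: [0.4, -1.5, -2.1]
grip_width: 0.012
grip_force: 40.0
```

```bash
python3 -c "
from h import *
for i in range(5):
    o=get_obs();print(o['force'],o['ee_pos']);p=camera('side')
cv2.imwrite('pics/s2.png',cv2.resize(p['image'][110:230,280:440,::-1],(800,600)))"
```

```text
[ 0.40656135 -1.46058175 -2.09578344] [ 0.51188853 -0.20629142  0.17346097]
[ 0.04212216 -1.50277936 -2.01817647] [ 0.51187663 -0.2062778   0.17348108]
[-0.57397725 -1.85423026 -1.71162502] [ 0.51188603 -0.20627229  0.17346516]
[-0.80044134 -1.91385965 -1.90478952] [ 0.51186112 -0.20623     0.17342619]
[-0.36963598 -2.03080214 -1.812493  ] [ 0.51188854 -0.20623971  0.17346866]
```

View pics/s2.png

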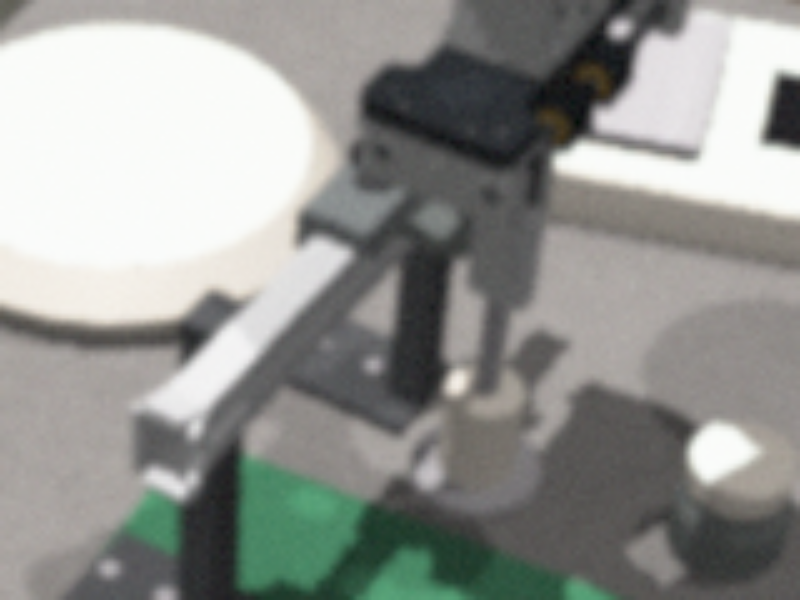

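Backing off flipped the force sign, so the pawl is holding the head. The view shows the hanger clear of the jar and the bench. Releasing.

Call:
jog_arm(rows=[[[0, 0, 0], 0, 0.02], [[0, 0, 0], 0, 0.03], [[0, 0, 0], 0, 0.045], [[0, 0, 0], 0, 0.06], [[0, 0, 0], 0, 0.07], [[0, 0, 0], 0, 0.07], [[0, 0, 0], 0, 0.07], [[0, 0, 0], 0, 0.07], [[0, 0, 0], 0, 0.07], [[0, 0, 0], 0, 0.07]])

```text
time_s: 18.12
ee_pos: [0.512, -0.206, 0.1735]
eef_rot: [3.142, -0.0, -0.089]
force: [0.7, 0.3, 0.1]
grip_width: 0.0694
grip_force: 0.0
```

Call:
jog_arm(rows=[[[0, 0, -0.01], 0, 0.07], [[0, 0, -0.02], 0, 0.07], [[0, 0, -0.025], 0, 0.07], [[0, 0, -0.025], 0, 0.07], [[0, 0, -0.025], 0, 0.07], [[0, 0, -0.025], 0, 0.07], [[0, 0, -0.01], 0, 0.07], [[0, 0, 0], 0, 0.07], [[0, 0, 0], 0, 0.07], [[0, 0, 0], 0, 0.07]])

```text
time_s: 18.95
ee_pos: [0.5116, -0.2058, 0.3118]
eef_rot: [-3.141, 0.002, -0.09]
force: [-0.9, -1.5, -0.9]
grip_width: 0.0694
grip_force: 0.0
```

```bash
python3 -c "
from h import *
print(get_obs()['force'])
p=camera('side')
cv2.imwrite('pics/s3.png',cv2.resize(p['image'][110:230,280:440,::-1],(800,600)))
p=camera('wrist');cv2.imwrite('pics/w5.png',p['image'][:,:,::-1])
for l in ('hanger_head','hanger_grip'):
  for r in spot_point(l,p)[:1]: print(l,r,ray(p,r['at'],.19))
"
```

```text
[-0.88896815 -1.4760897  -0.89720242]
hanger_head {'at': [0.5089, 0.3781], 'p': 0.75} [ 0.56394019 -0.21277723  0.19      ]
hanger_grip {'at': [0.505, 0.494], 'p': 0.61} [ 0.51333693 -0.20595795  0.19      ]
```

View pics/w5.png

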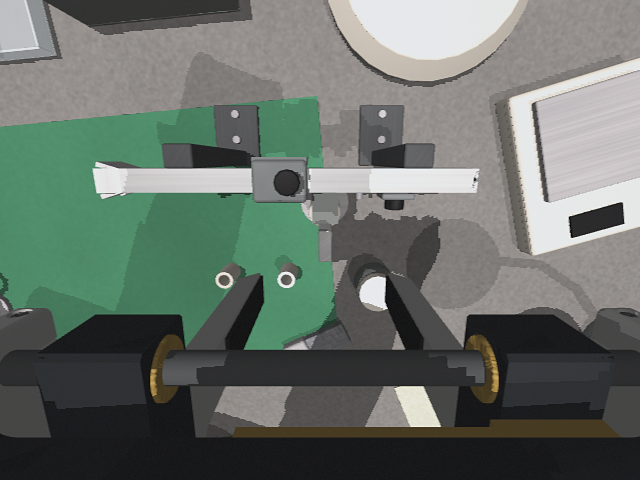

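View pics/s3.png

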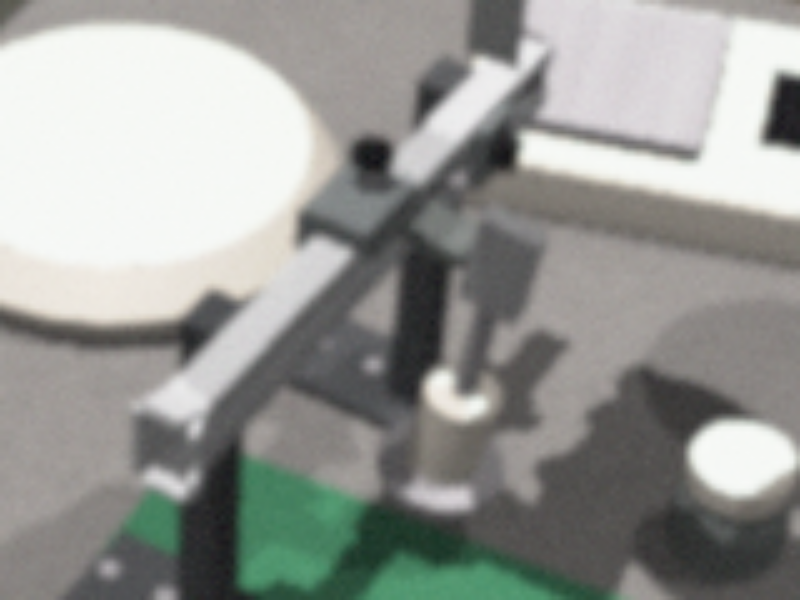

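The hanger hangs trapped just behind the stop, with the neck at about (322,200) in the wrist view and the stop at (280,180). I'll let it settle, then hand in.

Call:
jog_arm(rows=[[[0, 0, 0], 0, 0.07], [[0, 0, 0], 0, 0.07], [[0, 0, 0], 0, 0.07], [[0, 0, 0], 0, 0.07], [[0, 0, 0], 0, 0.07], [[0, 0, 0], 0, 0.07], [[0, 0, 0], 0, 0.07], [[0, 0, 0], 0, 0.07], [[0, 0, 0], 0, 0.07], [[0, 0, 0], 0, 0.07], [[0, 0, 0], 0, 0.07], [[0, 0, 0], 0, 0.07]])

```text
time_s: 20.15
ee_pos: [0.5119, -0.206, 0.3135]
eef_rot: [3.142, 0.0, -0.09]
force: [-1.0, -0.5, 1.0]
grip_width: 0.0703
grip_force: 0.0
```

Call:
jog_arm(rows=[[[0, 0, 0], 0, 0.07], [[0, 0, 0], 0, 0.07], [[0, 0, 0], 0, 0.07], [[0, 0, 0], 0, 0.07], [[0, 0, 0], 0, 0.07], [[0, 0, 0], 0, 0.07], [[0, 0, 0], 0, 0.07], [[0, 0, 0], 0, 0.07], [[0, 0, 0], 0, 0.07], [[0, 0, 0], 0, 0.07], [[0, 0, 0], 0, 0.07], [[0, 0, 0], 0, 0.07]])

```text
time_s: 21.15
ee_pos: [0.5119, -0.206, 0.3135]
eef_rot: [3.142, -0.0, -0.09]
force: [0.1, -0.5, 0.5]
grip_width: 0.07
grip_force: 0.0
```

```bash
python3 -c "
from h import *
print(hand_in())"
```

```text
the job is handed in; nothing more can be done
None
```

I loaded the hanger into the rail, felt the pawl drop and hold behind its head, released it and handed the job in at about 21 s; `hand_in()` gave no verdict, so whether it passed is not confirmed.

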